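# Stamp the job card

### The arm

A 6-joint arm with a two-finger parallel gripper is mounted at the origin on the work surface. World frame = base frame: x ahead of the robot, y to its left, z up, the work surface at z = 0. Lengths are in mm, angles in rad, forces in N, time in s.
With the tool pointing down it reaches from about 300 to 825 mm from the base axis. Payload 5.4 kg.
Tool frame: the origin (TCP) lies between the finger pads; the fingertips stand 17 mm ahead of it and the grasp point (between the pads) lies 2 mm behind it (r.tip_reach is the z of the fingertips in the tool frame, in mm); z points along the fingers, y is the line along which they close (so a half turn about z gives the same grasp; the last joint's range is limited). The gripper opens to 92 mm and grips with 3 to 60 N. Pads are 20 mm wide; open, the fingers measure 128 mm over their backs; the gripper's body (75 mm by 189 mm) begins 69 mm behind the grasp point.
Start: joints at [0.98, 0.158, 1.597, -0, 1.386, -0.21], TCP at [213.715, 533.79, 231.601] pointing down, gripper open.
Joint ranges: [-2.91, 2.91], [-0.94, 2.29], [0.18, 2.7], [-1.29, 4.43], [0.17, 2.64], [-3, 3]. Speed limits (rad/s): [2.57, 2.57, 3.14, 3.14, 3.14, 3.14].

### API

Orientations are given as a rotation vector (axis times angle).
In Python, from rig import monitor, grab_frame, camera_params, job, r gives the robot as it stands.
- The arm moves only by the tool arm_command, never from a script. Its argument "motion" is a list of rows, each an object with "linear": the shift along the tool's x, y, z in cm, a list of three; "twist": the turn, a rotation vector about the tool's x, y, z in degrees, a list of three; "fingers": the opening, from -1 (shut) to 1 (fully open). In form: [{"linear": [x, y, z], "twist": [wx, wy, wz], "fingers": fingers}, ...]. A call has 1 to 8 rows; each row is the pose to reach, as a shift and turn from the pose commanded when the call began, along the tool's axes at that moment; what a row does not reach only later rows make up. A row lasts 1/8 s, in which the tool goes at most 62.5 mm and 10.7 degrees, less where a joint would pass 70% of its speed; a pose out of reach is approached as far as the arm can. A call with a gripper value outside its range is refused whole. The fingers move at their own pace and stop on an object; the grip force is fixed at half the most. Time passes only in rows, so rows that repeat a pose let the fingers close. It gives the time, the measured TCP pose, the force, the opening and the grip force at its end, in the units of the state.
- monitor.get_state(): the state, without advancing time (a new reading comes with each control period).
- grab_frame(name): name is "scene" or "side" or "wrist"; returns the picture (480x640x3 uint8, red, green, blue); there is no depth.
- camera_params(name): a dict with "camera_matrix" (3x3 intrinsics, pixels), "cam_to_world" (4x4, takes a point from camera to world coordinates); the wrist camera has in their place "T_tool_cam" (4x4, takes a point from camera to tool coordinates, whose origin is the TCP and whose axes are the flange's). Camera axes: x right, y up, looking along -z (the intrinsics and any distortion apply to the point x, -y, -z); pixel columns grow to the right and rows downward; lengths in mm; the calibration is good to about 2 mm. A picture is of the moment at which its call begins: read the wrist's pose just before it. camera_params takes no time and is no camera call.
- job.close_job(): hands the job in; it is judged then, once.
The state is a dict: "time": time; "qpos": joint angles; "joint_velocities": joint speeds; "joint_torque": joint torques, N m; "position": TCP position; "orientation": TCP orientation; "ft_force": force on the tool from outside, world axes, zero at the start; "ft_torque": the same for the moment, N m; "grip_width": opening from 0.0 (shut) to 1.0 (fully open); "finger_force": force on a finger pad.
Only numpy, scipy, OpenCV 4.12 (cv2) and the standard library are available. Lean on these libraries where they do the work, as an engineer would, in place of code of your own. Each camera call takes 0.05 s, during which the arm holds its last target. There are 200 camera calls.

### The job

Sign off the job card on the clipboard: take the rectangular self-inking stamp out of the plywood tray, set its foot squarely inside the rectangular frame printed at the bottom of the card, push its handle fully down to the stop for a moment and let it come up again. Make no print anywhere else, then stand the stamp upright back down in its bay of the tray and let go. Leave everything else on the bench where it is.

Things in the scene. Friction and masses are not known exactly. Their poses are not given: they have to be found in the camera images.
- stamp: rectangular self-inking stamp, black on a grey foot, 100 mm high, 0.18 kg. Origin: centre of its underside; z up, x across its short side, y along its long side. Foot 46 (x) by 74 mm (y), 10 high; collar 38 by 68 up to 30. Handle sleeve 36 (x) by 64 (y), from 50 to 96 mm up, thumb pad on it to 100: pinch the sleeve across x from above. A half turn of the print does not matter
- handle (a joint): the sprung handle of the rectangular stamp: 0 = up, grows as it is pushed down into the foot frame, hard stop at 0.018 m. The spring takes 3 N to start and 12 N at the stop and returns the handle by itself; the stamp can be lifted by its handle
- handle_top (a point): centre of the top of that handle, 100 mm above the stamp's underside when up; moves down with the handle; axes as the stamp's
- print_frame (a point): centre, on the card's top (5.6 mm above the bench), of the rectangular frame printed in thin black lines at the bottom of the job card, beside a printed ring 52 mm across that is not for this stamp. Inside it is 56 mm (x) by 84 mm (y), 5 mm more than the stamp's foot on each side. x points up the card to the clip, y along its bottom edge. The card is fixed
- clipboard: fixed brown hardboard clipboard, 250 mm (x) by 170 mm (y), 4 mm thick, with a 25 mm high steel clip at its +x end; origin: centre of its underside. The white job card, 205 by 148 mm and 1.6 mm thick, lies on it
- tray: fixed shallow plywood tray, two bays side by side along y, one stamp in each (either way). Outside 70 mm (x) by 188 mm (y), walls 4 mm thick, 16 mm high, floor 4 mm thick. Origin: centre of its underside; bays, 62 (x) by 88 mm (y) inside, centred at y = +0.046 and -0.046 m. Its x is about parallel to the stamp's x at the start
- round_stamp: the other stamp, round, 46 mm across its foot and 92 mm high, with a 40 mm handle, in the other bay of the tray. Origin: centre of its underside. Leave it alone
- pencil: flat carpenter's pencil, 176 by 14 by 8 mm, lying on the upper part of the card. Leave it
- tape: tape measure, 72 by 36 by 62 mm, standing on the bench between the tray and the clipboard; origin: centre of its underside. Leave it
- screwdriver: screwdriver, 190 mm long, lying on the bench nearer the robot between the tray and the clipboard. Leave it
- glue: white glue bottle, 68 mm across, 206 mm high, on the left of the bench; origin: centre of its underside. Leave it
- carton: green screw carton 75 by 130 by 60 mm on the right of the bench. Leave it
- sander: cork sanding block 121 by 69 by 34 mm on the left of the bench. Leave it
- biscuits: small stack of wooden joining biscuits, 60 by 30 by 24 mm, on the right of the bench. Leave it
Not all that is in view belongs to the job. Of the things like the tray, leave any that is purple; of the rest the larger one is meant.

How it is judged (in metres and radians):
On the way:
1. the stamp stands square inside the printed frame with its handle pushed down to the stop (value of joint handle above 0.0165 m and x of stamp in the frame of print_frame between -0.006 and 0.006 m and y of stamp in the frame of print_frame between -0.006 and 0.006 m and z of stamp in the frame of print_frame below 0.003 m and angle between the y axis of stamp and the y axis of print_frame, either way round below 0.12 rad), for 0.2 s.
At the end, for the whole second after the job is handed in: The rectangular stamp, having printed, stands released and still in its bay of the tray: foot down on the tray floor (underside under 7 mm above the tray's, within 20 mm of the tray's middle line), upright within 0.06 rad, handle up (below 2 mm) (x of stamp in the frame of tray between -0.02 and 0.02 m and y of stamp in the frame of tray between -0.065 and 0.065 m and z of stamp in the frame of tray below 0.007 m and angle between stamp's own z axis and vertical below 0.06 rad and value of joint handle below 0.002 m and linear speed of stamp below 0.02 m/s); the robot touches nothing.
It fails at once if the rectangular stamp's handle is pushed more than halfway (9 mm) anywhere but square in the printed frame (value of joint handle above 0.009 m and (x of stamp in the frame of print_frame above 0.008 m or x of stamp in the frame of print_frame below -0.008 m or y of stamp in the frame of print_frame above 0.008 m or y of stamp in the frame of print_frame below -0.008 m or z of stamp in the frame of print_frame above 0.005 m or angle between the y axis of stamp and the y axis of print_frame, either way round above 0.16 rad)).
It fails at once if another thing on the bench is shifted by more than 25 mm or knocked over (distance of any of round_stamp, pencil, tape, screwdriver, glue, carton, sander, biscuits from where it was at the start of the episode above 0.025 m or angle between any of round_stamp, glue's own z axis and vertical above 0.5 rad).
It also fails if it takes over 56 s, if anything falls off the work surface, if the arm or the gripper's body presses on something with over 40 N, if the wrist force passes 120 N, or if a joint passes its speed limit or range.

## Working session

There is one attempt and no reset: what is moved stays moved. The work goes in short steps, Python scripts to look and compute and a tool call to move; the robot and the scene stay as the last step left them, time stands still between calls to the robot, and variables do not carry over. Pictures are saved under pics/ and viewed, at most 10 in all, crops included, and the job is handed in when it is done.

Besides the shell and the picture viewer there is one more tool, called after ">>>" as name(argument=value, ...) on one line, values as JSON. arm_command: Moves the arm, as the interface text tells. Its arguments: {"type":"object","properties":{"motion":{"type":"array"}},"required":["motion"]}

```bash
ls; mkdir -p pics; python3 - <<'E'
from rig import monitor, grab_frame, camera_params, r
import cv2,numpy as np
s=monitor.get_state();print(s['time'],s['position'],s['orientation'],r.tip_reach,s['grip_width'])
for n in('scene','side','wrist'):
    f=grab_frame(n);np.save(f'pics/{n}0.npy',f);cv2.imwrite(f'pics/{n}0.png',f[...,::-1])
    print(n,{k:np.round(v,3).tolist() if not isinstance(v,str) else v for k,v in camera_params(n).items()})
E
```

```text
pics
0.0 [213.39590631 533.28152146 230.59031068] [-5.94413465e-01 -3.08407660e+00  2.81360249e-03] 17.0 0.9984432962851676
scene {'camera_matrix': [[621.808, 0.0, 309.949], [0.0, 621.808, 231.498], [0.0, 0.0, 1.0]], 'cam_to_world': [[-0.04, -0.732, 0.68, 1578.647], [0.999, -0.017, 0.04, 70.597], [-0.018, 0.681, 0.732, 1228.715], [0.0, 0.0, 0.0, 1.0]]}
side {'camera_matrix': [[488.597, 0.0, 314.199], [0.0, 488.597, 233.499], [0.0, 0.0, 1.0]], 'cam_to_world': [[0.999, 0.017, -0.033, 492.832], [-0.037, 0.507, -0.861, -1056.442], [0.002, 0.862, 0.507, 708.673], [0.0, 0.0, 0.0, 1.0]]}
wrist {'camera_matrix': [[422.0, 0.0, 318.355], [0.0, 422.0, 239.097], [0.0, 0.0, 1.0]], 'T_tool_cam': [[0.001, 0.962, 0.273, 78.032], [1.0, -0.001, -0.0, 0.698], [0.0, 0.273, -0.962, -152.964], [0.0, 0.0, 0.0, 1.0]]}
```

View pics/scene0.png

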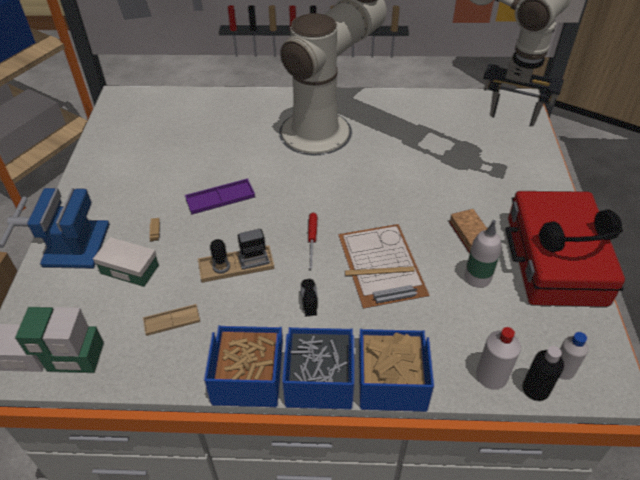

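View pics/side0.png

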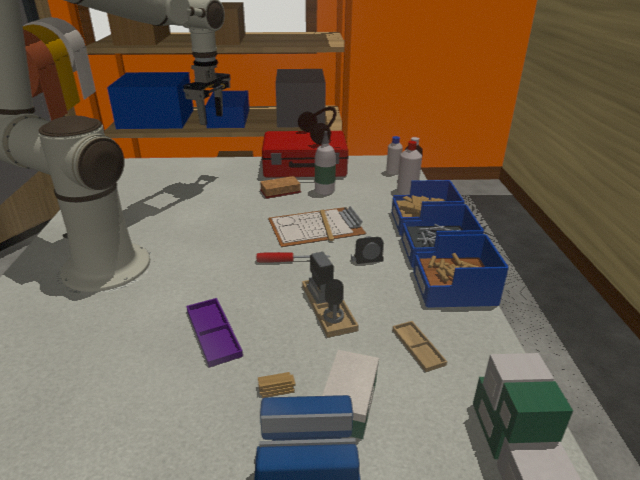

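Three tray-like things in the scene view: purple at (220,196), excluded; small plywood at (172,319); larger plywood at (236,264), holding both stamps. The larger plywood one is meant. The rectangular stamp is at about (252,247), and the clipboard is at (383,265) with its frame at the top left, beside the ring at (389,238). I'll confirm in a crop.

```bash
cat > h.py <<'E'
import numpy as np,cv2
from scipy.spatial.transform import Rotation as R
from rig import monitor,grab_frame,camera_params
def cam(n,s=None):
    p=camera_params(n);K=np.array(p['camera_matrix'])
    if n=='wrist':
        T=np.eye(4);T[:3,:3]=R.from_rotvec(s['orientation']).as_matrix();T[:3,3]=s['position'];M=T@np.array(p['T_tool_cam'])
    else:M=np.array(p['cam_to_world'])
    return K,M
def ray(c,uv):
    K,M=c;d=np.c_[np.atleast_2d(uv),np.ones(len(np.atleast_2d(uv)))]@np.linalg.inv(K).T
    return M[:3,3],(d*[1,-1,-1])@M[:3,:3].T
def plane(c,uv,z):
    o,d=ray(c,uv);return o+d*((z-o[2])/d[:,2])[:,None]
def proj(c,P):
    K,M=c;q=(np.atleast_2d(P)-M[:3,3])@M[:3,:3]*[1,-1,-1]@K.T;return q[:,:2]/q[:,2:]
E
python3 - <<'E'
from h import *
c=cam('scene')
f=np.load('pics/scene0.npy')
print(plane(c,[[199,264],[272,249],[273,263],[202,279]],16).round(0).tolist())
print('stamp top',plane(c,[[251,237]],104).round().tolist(),'round',plane(c,[[217,245]],96).round().tolist())
print('card',plane(c,[[340,235],[398,226],[427,297],[365,305]],4).round(0).tolist())
cv2.imwrite('pics/crop0.png',cv2.resize(f[170:340,130:440,::-1],None,fx=2.5,fy=2.5,interpolation=cv2.INTER_CUBIC))
E
```

```text
[[572.0, -275.0, 16.0], [517.0, -92.0, 16.0], [564.0, -86.0, 16.0], [621.0, -259.0, 16.0]]
stamp top [[556.0, -135.0, 104.0]] round [[577.0, -217.0, 96.0]]
card [[453.0, 84.0, 4.0], [416.0, 240.0, 4.0], [653.0, 297.0, 4.0], [681.0, 146.0, 4.0]]
```

View pics/crop0.png

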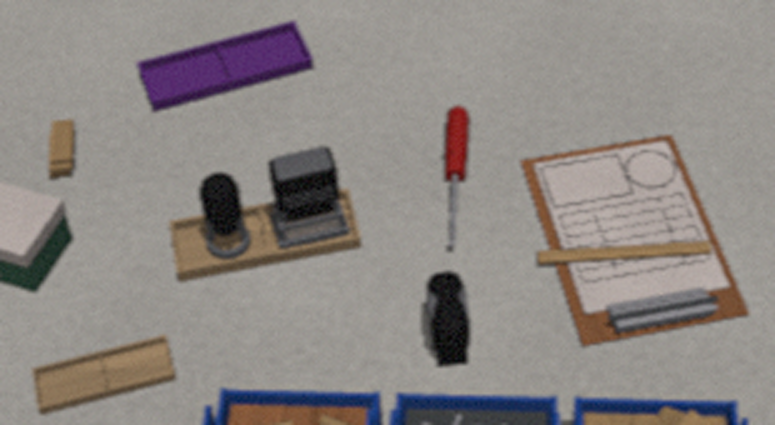

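The crop confirms it: the larger plywood tray holds the round stamp (left) and the rectangular stamp (right), and the frame is to the left of the ring on the card. Next I'll go above the frame for a wrist view.

>>> arm_command(motion=[{"linear": [-39.8,-27.5,0],"twist": [0,0,53],"fingers": 1},{"linear": [-39.8,-27.5,0],"twist": [0,0,53],"fingers": 1},{"linear": [-39.8,-27.5,0],"twist": [0,0,53],"fingers": 1},{"linear": [-39.8,-27.5,0],"twist": [0,0,53],"fingers": 1},{"linear": [-39.8,-27.5,0],"twist": [0,0,53],"fingers": 1},{"linear": [-39.8,-27.5,0],"twist": [0,0,53],"fingers": 1},{"linear": [-39.8,-27.5,0],"twist": [0,0,53],"fingers": 1},{"linear": [-39.8,-27.5,0],"twist": [0,0,53],"fingers": 1}])

```text
time: 1.15
position: [481.9, 128.3, 231.5]
orientation: [1.91, 2.494, -0.0]
ft_force: [0.2, -0.1, -0.5]
grip_width: 1.002
finger_force: 0.0
```

```bash
python3 - <<'E'
from h import *
import json
s=monitor.get_state();f=grab_frame('wrist');np.save('pics/w1.npy',f)
json.dump({k:np.array(s[k]).tolist() for k in('position','orientation')},open('pics/w1.json','w'))
cv2.imwrite('pics/w1.png',f[...,::-1]);print(s['joint_velocities'].round(3) if hasattr(s['joint_velocities'],'round') else s['joint_velocities'])
c=cam('wrist',s);print(proj(c,[[475,130,5.6]]))
E
```

```text
[-0.651  0.278 -0.266  0.01  -0.009 -0.658]
[[312.05169741 204.55142316]]
```

View pics/w1.png

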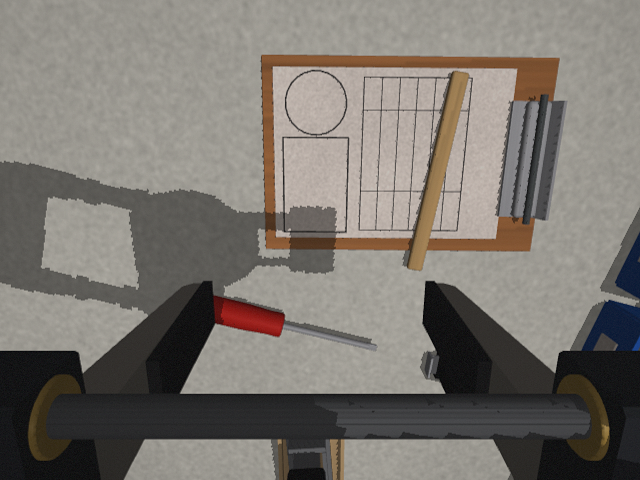

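The wrist view shows the ring at (316,102) and the print frame with corners near (283,138), (349,138), (348,231) and (284,232). The arm was still settling, so I'll retake the picture at rest and measure.

```bash
cat > frame.py <<'E'
from h import *
def meas(z=5.6):
    grab_frame('wrist');s=monitor.get_state();f=grab_frame('wrist');c=cam('wrist',s)
    g=cv2.cvtColor(f,cv2.COLOR_RGB2GRAY).astype(np.float32)
    dark=((cv2.GaussianBlur(g,(0,0),6)-g)/cv2.GaussianBlur(g,(0,0),6)>.12).astype(np.uint8)
    cs,h=cv2.findContours(dark,cv2.RETR_CCOMP,cv2.CHAIN_APPROX_NONE)
    for k,x in enumerate(cs):
        if cv2.contourArea(x)<1500: continue
        P=plane(c,x[:,0].astype(float),z)[:,:2].astype(np.float32)
        (cx,cy),wh,a=cv2.minAreaRect(P)
        if 40<min(wh)<70 and 70<max(wh)<100: print(np.round([cx,cy,*wh,a],1),'fill',cv2.contourArea(P)/wh[0]/wh[1],'uv',x[:,0].mean(0).round(),'hole' if h[0][k][3]>=0 else 'outer')
    return s,f,c
E
python3 - <<'E'
from frame import *
s,f,c=meas();print(s['position'],s['orientation'],s['joint_velocities'])
# card outline check
P=plane(c,[[283,137],[349,137],[348,231],[284,232]],5.6);print(P.round(1).tolist(),P.mean(0))
cv2.imwrite('pics/w2.png',f[...,::-1])
E
```

```text
[661.4  16.3  41.   95.9  45.2] fill 0.5346066862304977 uv [462. 356.] hole
[473.2 147.   57.3  84.9  14.7] fill 0.9765816694539265 uv [314. 182.] hole
[482.69447655 127.09920944 231.36597742] [ 1.91459421e+00  2.48970170e+00 -1.22375533e-03] [ 0.07802209 -0.02416355  0.02993534  0.03921819  0.02356684  0.05145484]
[[436.2, 180.1, 5.6], [491.8, 194.9, 5.6], [514.4, 113.1, 5.6], [457.3, 96.9, 5.6]] [474.91163484 146.23991985   5.6       ]
```

>>> arm_command(motion=[{"linear": [-27.2,0.2,0],"twist": [0,0,-1.5],"fingers": 1},{"linear": [-27.2,0.2,0],"twist": [0,0,-1.5],"fingers": 1},{"linear": [-27.2,0.2,0],"twist": [0,0,-1.5],"fingers": 1},{"linear": [-27.2,0.2,0],"twist": [0,0,-1.5],"fingers": 1},{"linear": [-27.2,0.2,0],"twist": [0,0,-1.5],"fingers": 1},{"linear": [-27.2,0.2,0],"twist": [0,0,-1.5],"fingers": 1},{"linear": [-27.2,0.2,0],"twist": [0,0,-1.5],"fingers": 1}])

```text
time: 2.17
position: [553.9, -129.1, 231.5]
orientation: [-1.872, -2.521, -0.001]
ft_force: [0.3, 0.1, 0.2]
grip_width: 1.0
finger_force: 0.0
```

```bash
python3 - <<'E'
from h import *
import json
grab_frame('wrist');s=monitor.get_state();f=grab_frame('wrist');np.save('pics/w3.npy',f)
json.dump({k:np.array(s[k]).tolist() for k in('position','orientation')},open('pics/w3.json','w'))
cv2.imwrite('pics/w3.png',f[...,::-1]);print(s['position'],s['orientation'])
print(proj(cam('wrist',s),[[556,-135,104]]))
E
```

```text
[ 553.93971176 -129.13613246  231.56773475] [-1.87219456e+00 -2.52190086e+00 -6.19871636e-04]
[[319.353021   245.94169904]]
```

View pics/w3.png

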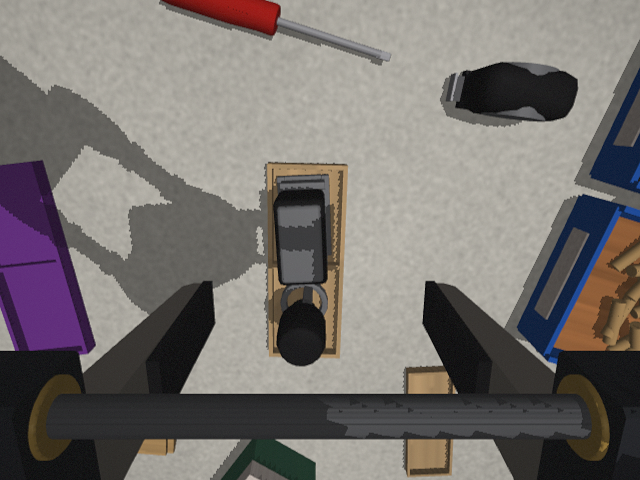

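```bash
python3 - <<'E'
from h import *
f=np.load('pics/w3.npy')
cv2.imwrite('pics/crop3.png',cv2.resize(f[150:370,220:380,::-1],None,fx=2.7,fy=2.7,interpolation=cv2.INTER_NEAREST))
E
```

```text
(no output)
```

View pics/crop3.png

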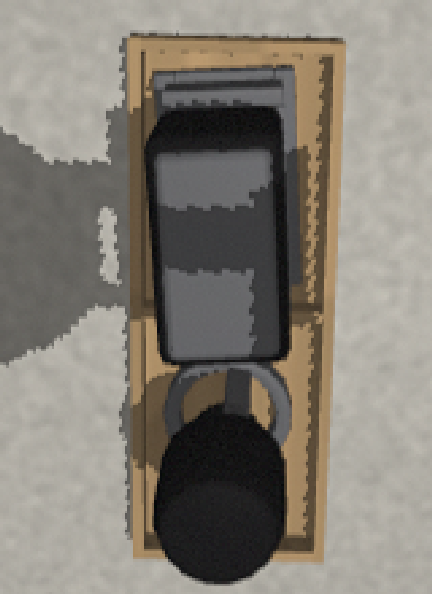

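The crop shows the grey thumb pad with crop corners (157,152), (272,152), (278,360) and (163,360), the foot's near edge from (153,70) to (295,68), and the round stamp directly below. The tray rim corners are visible too.

```bash
python3 - <<'E'
from h import *
import json
s=json.load(open('pics/w3.json'));c=cam('wrist',s)
def q(n,p,z):
    P=plane(c,np.array(p)/2.7+[220,150],z)[:,:2]
    m=P.mean(0);a=P[2]+P[3]-P[0]-P[1];b=P[1]+P[2]-P[0]-P[3]
    print(n,m.round(1),'len',np.linalg.norm(P[3]-P[0]).round(1),np.linalg.norm(P[1]-P[0]).round(1),'headings',np.degrees(np.arctan2(*a[::-1])).round(1),np.degrees(np.arctan2(*b[::-1])).round(1))
q('pad',[(157,152),(272,152),(278,360),(163,360)],104)
q('sleeve',[(147,150),(280,146),(289,360),(158,362)],100)
q('tray',[(130,37),(345,40),(322,562),(133,558)],16)
print('foot near',plane(c,np.array([(153,71),(295,69)])/2.7+[220,150],14).round(1))
T=R.from_rotvec(s['orientation']).as_matrix();print(T.round(4).tolist(),np.degrees(np.arctan2(T[1,1],T[0,1])))
E
```

```text
pad [ 543.5 -138.7] len 55.8 28.8 headings -72.2 16.9
sleeve [ 543.8 -139.5] len 57.7 33.8 headings -71.2 18.2
tray [ 558.  -183.4] len 188.1 68.8 headings -74.6 15.8
foot near [[ 509.8 -110.7   14. ]
 [ 553.6  -96.7   14. ]]
[[-0.2894, 0.9572, -0.0003], [0.9572, 0.2894, 0.0007], [0.0008, -0.0001, -1.0]] 16.821510270925383
```

>>> arm_command(motion=[{"linear": [-0.65,-1.3,3],"twist": [0,0,-0.5],"fingers": 1},{"linear": [-0.65,-1.3,7],"twist": [0,0,-0.5],"fingers": 1},{"linear": [-0.65,-1.3,11],"twist": [0,0,-0.5],"fingers": 1},{"linear": [-0.65,-1.3,14],"twist": [0,0,-0.5],"fingers": 1},{"linear": [-0.65,-1.3,15.1],"twist": [0,0,-0.5],"fingers": 1},{"linear": [-0.65,-1.3,15.1],"twist": [0,0,-0.5],"fingers": 1},{"linear": [-0.65,-1.3,15.1],"twist": [0,0,-0.5],"fingers": -1},{"linear": [-0.65,-1.3,15.1],"twist": [0,0,-0.5],"fingers": -1}])

```text
time: 3.28
position: [544.5, -141.8, 82.1]
orientation: [1.863, 2.526, 0.001]
ft_force: [0.8, 0.3, 0.4]
grip_width: 0.804
finger_force: 0.0
```

>>> arm_command(motion=[{"linear": [0,0,0],"twist": [0,0,0],"fingers": -1},{"linear": [0,0,0],"twist": [0,0,0],"fingers": -1},{"linear": [0,0,0],"twist": [0,0,0],"fingers": -1},{"linear": [0,0,0],"twist": [0,0,0],"fingers": -1},{"linear": [0,0,0],"twist": [0,0,0],"fingers": -1}])

```text
time: 3.9
position: [543.6, -141.4, 80.6]
orientation: [1.865, 2.528, 0.0]
ft_force: [-0.2, -0.6, -0.3]
grip_width: 0.389
finger_force: 29.7
```

>>> arm_command(motion=[{"linear": [0,0,-3],"twist": [0,0,0],"fingers": -1},{"linear": [0,0,-8],"twist": [0,0,0],"fingers": -1},{"linear": [5,0.3,-9],"twist": [0,0,2.5],"fingers": -1},{"linear": [10.5,0.6,-9],"twist": [0,0,2.5],"fingers": -1},{"linear": [16,0.9,-9],"twist": [0,0,2.5],"fingers": -1},{"linear": [21.5,1.3,-9],"twist": [0,0,2.5],"fingers": -1},{"linear": [26,1.5,-9],"twist": [0,0,2.5],"fingers": -1},{"linear": [29.4,1.7,-9],"twist": [0,0,2.5],"fingers": -1}])

```text
time: 4.9
position: [471.7, 146.3, 170.2]
orientation: [-1.917, -2.488, 0.001]
ft_force: [0.9, -0.1, -1.1]
grip_width: 0.39
finger_force: 29.8
```

>>> arm_command(motion=[{"linear": [0,0,1],"twist": [0,0,0],"fingers": -1},{"linear": [0,0,3],"twist": [0,0,0],"fingers": -1},{"linear": [0,0,5],"twist": [0,0,0],"fingers": -1},{"linear": [0,0,6],"twist": [0,0,0],"fingers": -1},{"linear": [0,0,6],"twist": [0,0,0],"fingers": -1},{"linear": [0,0,6],"twist": [0,0,0],"fingers": -1}])

```text
time: 5.65
position: [473.6, 144.3, 111.3]
orientation: [1.919, 2.486, 0.001]
ft_force: [-0.1, -0.7, -1.6]
grip_width: 0.393
finger_force: 29.8
```

```bash
python3 - <<'E'
from h import *
import json
grab_frame('wrist');s=monitor.get_state();f=grab_frame('wrist');np.save('pics/w4.npy',f)
json.dump({k:np.array(s[k]).tolist() for k in('position','orientation')},open('pics/w4.json','w'))
print(s['position'],s['orientation'],s['grip_width'],s['ft_force'])
cv2.imwrite('pics/w4.png',cv2.resize(f[80:400,180:480,::-1],None,fx=1.8,fy=1.8,interpolation=cv2.INTER_CUBIC))
E
```

```text
[473.69355916 144.39097925 111.44873501] [1.91891916e+00 2.48589347e+00 1.52440018e-03] 0.3933737553805415 [-0.52533551  0.34289133 -1.26792059]
```

View pics/w4.png

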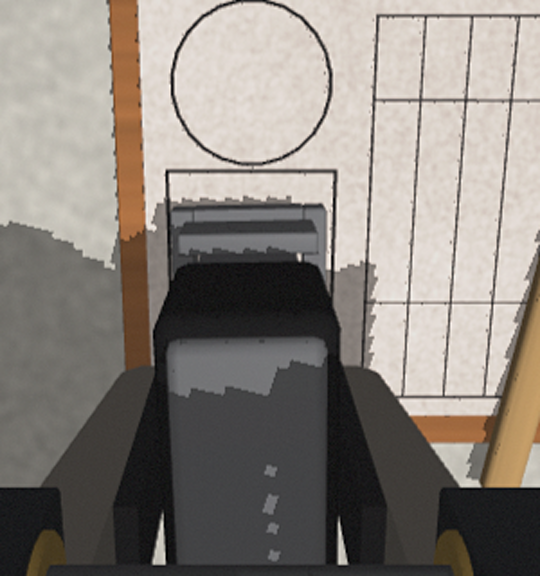

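The crop shows the foot's near top edge from (171,206) to (326,205) and the frame's near corners at (167,172) and (336,172). The stamp is roughly over the frame.

```bash
python3 - <<'E'
from h import *
import json
s=json.load(open('pics/w4.json'));c=cam('wrist',s);T=R.from_rotvec(s['orientation']).as_matrix()
u=lambda p:np.array(p)/1.8+[180,80]
A=plane(c,u([(171,206),(326,205)]),44.8);B=plane(c,u([(167,172),(336,172)]),5.6)
tl=lambda P:(P-s['position'])@T
for n,P in(('foot',A),('frame',B)):print(n,tl(P).round(1).tolist(),'mid',tl(P).mean(0).round(1),'width',np.linalg.norm(P[1]-P[0]).round(1),'head',np.degrees(np.arctan2(*(P[1]-P[0])[1::-1])).round(2))
E
```

```text
foot [[40.2, -23.3, 66.6], [40.6, 22.0, 66.7]] mid [40.4 -0.7 66.6] width 45.2 head 15.08
frame [[45.1, -28.4, 105.8], [45.2, 29.0, 105.9]] mid [ 45.1   0.3 105.8] width 57.4 head 14.71
```

>>> arm_command(motion=[{"linear": [-0.07,0.09,0],"twist": [0,0,0.3],"fingers": -1},{"linear": [-0.07,0.09,1],"twist": [0,0,0.3],"fingers": -1},{"linear": [-0.07,0.09,2],"twist": [0,0,0.3],"fingers": -1},{"linear": [-0.07,0.09,2.5],"twist": [0,0,0.3],"fingers": -1},{"linear": [-0.07,0.09,2.8],"twist": [0,0,0.3],"fingers": -1},{"linear": [-0.07,0.09,2.9],"twist": [0,0,0.3],"fingers": -1},{"linear": [-0.07,0.09,3.0],"twist": [0,0,0.3],"fingers": -1},{"linear": [-0.07,0.09,3.0],"twist": [0,0,0.3],"fingers": -1}])

```text
time: 6.75
position: [473.8, 144.1, 80.8]
orientation: [-1.925, -2.482, 0.001]
ft_force: [-2.7, -0.3, 3.4]
grip_width: 0.392
finger_force: 29.8
```

```bash
python3 - <<'E'
from h import *
import json
grab_frame('wrist');s=monitor.get_state();f=grab_frame('wrist')
json.dump({k:np.array(s[k]).tolist() for k in('position','orientation')},open('pics/w5.json','w'))
print(s['position'],s['orientation'],s['ft_force'])
cv2.imwrite('pics/w5.png',cv2.resize(f[80:240,200:440,::-1],None,fx=2.5,fy=2.5,interpolation=cv2.INTER_CUBIC))
E
```

```text
[473.79350296 144.05914685  80.76285981] [-1.92547878e+00 -2.48191002e+00  7.05350584e-04] [-3.10834298 -0.34248251  2.81168454]
```

View pics/w5.png

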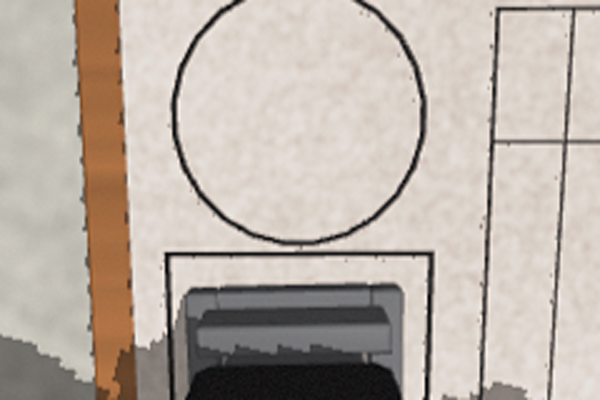

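The foot stands inside the frame: left gap 18 px, right gap 29 px at 4.7 px/mm, so it is about 1 mm off. I'll check the near gap numerically.

```bash
python3 - <<'E'
from h import *
import json
s=json.load(open('pics/w5.json'));c=cam('wrist',s);T=R.from_rotvec(s['orientation']).as_matrix()
u=lambda p:np.array(p)/2.5+[200,80]
for p,z in(([(187,288),(403,285)],15.6),([(167,254),(433,254)],5.6)):print(((plane(c,u(p),z)-s['position'])@T).round(1).tolist())
E
```

```text
[[40.1, -23.2, 65.2], [40.8, 21.8, 65.2]]
[[45.8, -28.4, 75.2], [45.8, 29.2, 75.1]]
```

Well centred (0 and 1 mm). Now pressing.

>>> arm_command(motion=[{"linear": [0,0.05,0.4],"twist": [0,0,0],"fingers": -1},{"linear": [0,0.05,0.8],"twist": [0,0,0],"fingers": -1},{"linear": [0,0.05,1.2],"twist": [0,0,0],"fingers": -1},{"linear": [0,0.05,1.5],"twist": [0,0,0],"fingers": -1},{"linear": [0,0.05,1.7],"twist": [0,0,0],"fingers": -1},{"linear": [0,0.05,1.7],"twist": [0,0,0],"fingers": -1}])

```text
time: 7.6
position: [474.6, 144.2, 64.2]
orientation: [-1.926, -2.482, 0.001]
ft_force: [-4.6, -1.8, 12.1]
grip_width: 0.392
finger_force: 29.8
```

>>> arm_command(motion=[{"linear": [0,0,0.1],"twist": [0,0,0],"fingers": -1},{"linear": [0,0,0.15],"twist": [0,0,0],"fingers": -1},{"linear": [0,0,0.15],"twist": [0,0,0],"fingers": -1},{"linear": [0,0,0.15],"twist": [0,0,0],"fingers": -1}])

```text
time: 8.1
position: [474.8, 144.1, 63.8]
orientation: [-1.925, -2.482, 0.001]
ft_force: [-9.2, -1.8, 19.2]
grip_width: 0.394
finger_force: 29.8
```

The stop is reached: force rose sharply to 19 N at 18.4 mm of travel. Hold briefly, then come up.

>>> arm_command(motion=[{"linear": [0,0,0],"twist": [0,0,0],"fingers": -1},{"linear": [0,0,0],"twist": [0,0,0],"fingers": -1},{"linear": [0,0,-0.5],"twist": [0,0,0],"fingers": -1},{"linear": [0,0,-1.0],"twist": [0,0,0],"fingers": -1},{"linear": [0,0,-1.5],"twist": [0,0,0],"fingers": -1},{"linear": [0,0,-1.8],"twist": [0,0,0],"fingers": -1},{"linear": [0,0,-1.9],"twist": [0,0,0],"fingers": -1},{"linear": [0,0,-1.9],"twist": [0,0,0],"fingers": -1}])

```text
time: 9.1
position: [474.7, 144.2, 81.0]
orientation: [1.926, 2.482, 0.001]
ft_force: [-1.7, -1.8, 3.4]
grip_width: 0.391
finger_force: 29.8
```

>>> arm_command(motion=[{"linear": [0,0,-1],"twist": [0,0,0],"fingers": -1},{"linear": [0,0,-3],"twist": [0,0,0],"fingers": -1},{"linear": [0,0,-6],"twist": [0,0,0],"fingers": -1},{"linear": [0,0,-9],"twist": [0,0,0],"fingers": -1},{"linear": [0,0,-9],"twist": [0,0,0],"fingers": -1},{"linear": [0,0,-9],"twist": [0,0,0],"fingers": -1}])

```text
time: 9.85
position: [474.0, 144.2, 169.9]
orientation: [-1.925, -2.481, 0.001]
ft_force: [0.5, -0.5, -2.7]
grip_width: 0.393
finger_force: 29.8
```

```bash
python3 - <<'E'
from h import *
f=grab_frame('scene');g=grab_frame('side')
s=monitor.get_state();print(s['position'],s['orientation'],s['ft_force'])
a=cv2.resize(f[200:320,330:440,::-1],None,fx=3.5,fy=3.5);b=cv2.resize(g[180:300,250:360,::-1],None,fx=3.5,fy=3.5)
cv2.imwrite('pics/chk.png',np.hstack([a,b]))
T=R.from_rotvec(s['orientation']).as_matrix()
# back to the grasp TCP (543.6,-141.4)
d=np.array([543.6,-141.4,170.])-s['position'];print('delta tool mm',(d@T).round(1))
print('heading y',np.degrees(np.arctan2(T[1,1],T[0,1])))
E
```

```text
[473.45806733 144.14226588 169.32592077] [-1.92460935 -2.48027855  0.00295201] [ 0.87954249  0.20298711 -2.70178893]
delta tool mm [-294.    -3.    -0.8]
heading y 14.379623459702804
```

View pics/chk.png

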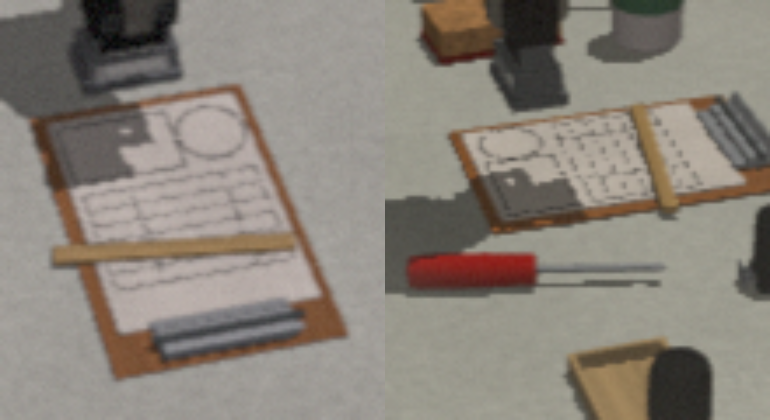

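No ink is drawn in the views (frame partly in the stamp's shadow), but the force and travel show a full press, and nothing else moved. Returning the stamp to its bay.

>>> arm_command(motion=[{"linear": [-6,0,0],"twist": [0,0,-2.8],"fingers": -1},{"linear": [-12,-0.1,0],"twist": [0,0,-2.8],"fingers": -1},{"linear": [-18,-0.1,0],"twist": [0,0,-2.8],"fingers": -1},{"linear": [-23,-0.2,0],"twist": [0,0,-2.8],"fingers": -1},{"linear": [-27,-0.2,0],"twist": [0,0,-2.8],"fingers": -1},{"linear": [-29.4,-0.2,0],"twist": [0,0,-2.8],"fingers": -1},{"linear": [-29.4,-0.2,0],"twist": [0,0,-2.8],"fingers": -1},{"linear": [-29.4,-0.2,0],"twist": [0,0,-2.8],"fingers": -1}])

```text
time: 10.95
position: [545.2, -139.7, 170.5]
orientation: [-1.863, -2.528, -0.0]
ft_force: [-0.1, 1.9, -2.5]
grip_width: 0.392
finger_force: 29.9
```

>>> arm_command(motion=[{"linear": [0,0,2],"twist": [0,0,0],"fingers": -1},{"linear": [0,0,5],"twist": [0,0,0],"fingers": -1},{"linear": [0,0,6.5],"twist": [0,0,0],"fingers": -1},{"linear": [0,0,6.5],"twist": [0,0,0],"fingers": -1},{"linear": [0,0,6.5],"twist": [0,0,0],"fingers": -1}])

```text
time: 11.58
position: [546.4, -141.1, 107.3]
orientation: [1.863, 2.527, 0.001]
ft_force: [0.5, -0.7, -1.6]
grip_width: 0.391
finger_force: 29.9
```

>>> arm_command(motion=[{"linear": [-0.1,-0.05,1],"twist": [0,0,0],"fingers": -1},{"linear": [-0.1,-0.05,2],"twist": [0,0,0],"fingers": -1},{"linear": [-0.1,-0.05,2.4],"twist": [0,0,0],"fingers": -1},{"linear": [-0.1,-0.05,2.6],"twist": [0,0,0],"fingers": -1},{"linear": [-0.1,-0.05,2.6],"twist": [0,0,0],"fingers": -1},{"linear": [-0.1,-0.05,2.6],"twist": [0,0,0],"fingers": -1}])

```text
time: 12.32
position: [545.7, -142.3, 80.4]
orientation: [1.864, 2.528, 0.0]
ft_force: [-1.3, 0.9, 1.0]
grip_width: 0.394
finger_force: 29.9
```

>>> arm_command(motion=[{"linear": [0,0,0],"twist": [0,0,0],"fingers": 1},{"linear": [0,0,0],"twist": [0,0,0],"fingers": 1},{"linear": [0,0,0],"twist": [0,0,0],"fingers": 1},{"linear": [0,0,0],"twist": [0,0,0],"fingers": 1},{"linear": [0,0,-2],"twist": [0,0,0],"fingers": 1},{"linear": [0,0,-7],"twist": [0,0,0],"fingers": 1},{"linear": [0,0,-12],"twist": [0,0,0],"fingers": 1},{"linear": [0,0,-15],"twist": [0,0,0],"fingers": 1}])

```text
time: 13.32
position: [546.3, -142.6, 233.3]
orientation: [1.862, 2.525, 0.001]
ft_force: [0.3, 0.1, -0.3]
grip_width: 0.998
finger_force: 0.0
```

```bash
python3 - <<'E'
from h import *
grab_frame('wrist');s=monitor.get_state();f=grab_frame('wrist');g=grab_frame('side');print(s['position'],s['grip_width'],s['finger_force'])
a=cv2.resize(f[140:380,210:390,::-1],(390,520));b=cv2.resize(g[230:350,280:370,::-1],(390,520))
cv2.imwrite('pics/fin.png',np.hstack([a,b]))
E
```

```text
[ 547.8912989  -143.34814328  237.07563527] 0.9973416983615933 0.0
```

View pics/fin.png

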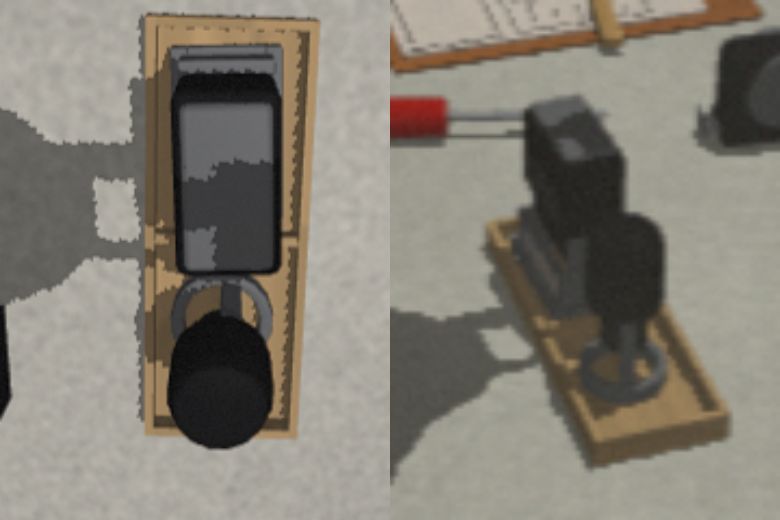

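The stamp stands upright in its bay (left panel, foot edge at about (227,50), inside the tray walls). It is released, and the gripper is clear.

```bash
python3 -c "
from rig import job;print(job.close_job())"
```

```text
the job is handed in; nothing more can be done
None
```

I pressed the stamp to its stop inside the frame (about 18 mm of handle travel, roughly 1 mm off centre), then stood it back in its bay, released it and handed the job in; the cameras showed no ink, so the full press is judged from force and travel, and no verdict was returned.

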